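Take the top tray from the nested pile and hold it down with half suction

TASK

Lift only the top tray off the nested pile and set it down (do not drop it) upright in the middle of the suction plate, lengthwise along the plate, so that it covers the rubber seal. Once you have let go of the tray, turn the lever of the plate's valve to half open, 45 degrees from shut. Leave the rest of the pile standing as it is, and do not push the cooling block, the tip box or the cup about.

Things in the scene. Friction and masses are not known exactly. Their poses are not given: they have to be found in the camera images.
- tray_top: Top one of four equal open grey trays in a nested pile. 32 mm high: upright skirt 60 (x) by 120 mm (y) outside, from 14 mm up to the rim at 32 mm, walls 3 mm, a dark groove 1.5 mm deep at 17-21 mm; below it a foot 50 by 110 mm that sits in the tray beneath (2 mm play). Trays nest 18 mm apart, so only the top 18 mm is its own to grip. 80 g. Origin: centre of the underside.
- tray_second: The second tray of the pile, directly under the top one, same size and axes. Stays in the pile.
- tray_low: The third tray of the pile, same size and axes. Stays in the pile.
- tray_bottom: The bottom tray of the pile, standing on the bench, same size and axes. Stays.
- suction_plate: Fixed suction plate: grey housing 110 (x) by 170 (y) by 30 mm, on it a flat aluminium plate 100 by 150 mm, top at 36 mm. In its middle a thin black rubber seal, a rectangle 24 (x) by 70 mm (y), flush, round small holes. A pipe leaves its -x side at y = 0 to a brass ball valve, pivot 110 mm from the plate's centre. Origin: centre of the underside, on the bench; y lengthwise.
- plate_center (a point): Centre of the flat top of the suction plate (36 mm above the bench), axes as the suction plate: x across, y lengthwise, z up.
- valve_grip (a point): Point on the upright pivot axis of the valve lever, at half the lever's height (65 mm above the bench). x points along the lever's long arm, z up. Lever: level dark steel bar 12 mm wide, 20 mm high (55 to 75 mm up), from 16 mm behind the pivot to 50 mm ahead. Below it: stem 16 mm in diameter, then the valve body 34 by 30 mm, up to 37 mm.
- valve (a joint): Valve lever angle in rad: 0 = shut, lever square across the pipe, pointing to the plate's +y; grows anticlockwise seen from above; 1.571 = fully open, lever in line with the pipe, pointing away from the plate; 0.785 = half open. Starts shut or nearly so, turns stiffly (0.06 N m) and stays where left.
- tube_block: Bystander: blue cooling block with tube caps, 115 (x) by 64 (y) by 42 mm high, loose. Origin: centre of the underside.
- tip_box: Bystander: white box of pipette tips, 85 (x) by 122 (y) by 69 mm high, loose. Origin: centre of the underside.
- cup: Bystander: clear plastic cup, 90 mm across the rim, 85 mm high, loose. Origin: centre of the underside.

How it is judged:
By the outcome, as a careful person would: the job done as asked, in the order asked, and still so for the second after the job is handed in, with the robot touching nothing.
It also fails if it takes over 51 s, if anything falls off the work surface, if the arm or the gripper's body presses on something with over 40 N, if the wrist force passes 120 N, or if a joint passes its speed limit or range.

ROBOT

A 6-joint arm with a two-finger parallel gripper is mounted at the origin on the work surface. World frame = base frame: x ahead of the robot, y to its left, z up, the work surface at z = 0. Lengths are in mm, angles in degrees, forces in N, time in s.
With the tool pointing down it reaches from about 350 to 850 mm from the base axis. Payload 8.1 kg.
Tool frame: the origin (TCP) lies on the centre line of the jaws, within the pads' length; the fingertips stand 19 mm ahead of it and the grasp point (between the pads) is the TCP (r.tip_reach is the z of the fingertips in the tool frame, in mm); z points along the fingers, y is the line along which they close (so a half turn about z gives the same grasp; the last joint's range is limited). The gripper opens to 85 mm and grips with 20 to 120 N. Pads are 22 mm wide; open, the fingers measure 114 mm over their backs; the gripper's body (76 mm by 85 mm) begins 54 mm behind the grasp point. The pads swing forward as they close: fully open they stand 13 mm farther back than shut.
Start: joints at [67.3, 7.471, 85.268, -0, 87.261, -4.893], TCP at [183.471, 571.265, 229.692] pointing down, gripper open.
Joint ranges: [-169.43, 169.43], [-51.17, 129.36], [1.28, 143.12], [-76.62, 256.62], [0, 156.53], [-152.29, 152.29]. Speed limits (degrees/s): [136.94, 136.94, 159.86, 180, 180, 180].

INTERFACE

Orientations are given as [roll, pitch, yaw] about the fixed x, y, z axes, in that order (R = Rz(yaw) Ry(pitch) Rx(roll)).
In Python, from bench import r gives the robot as it stands. The module is installed in compiled form; this text tells all that it offers.
- The arm moves only by the shell command python3 -m handwheel 'ROWS' [FORCE]. ROWS is JSON, a list of rows, each a list of 7 numbers: the shift along the tool's x, y, z in m, then the turn, a rotation vector about the tool's x, y, z in degrees, then the finger opening in m, from 0 to 0.0854. In form: [[tx, ty, tz, ax, ay, az, claw], ...]. A call has 1 to 8 rows; each row shifts and turns the commanded pose from where the row before left it, along the tool's axes as they then stand; what a row does not reach is not made up. A row lasts 1/12 s, in which the tool goes at most 41.7 mm and 7.16 degrees, less where a joint would pass 70% of its speed; a pose out of reach is approached as far as the arm can. A call with a gripper value outside its range is refused whole. The fingers move at their own pace and stop on an object; FORCE is the grip in N (left out, the last holds). Time passes only in rows, so rows that do not move let the fingers close. It gives the time, the measured TCP pose, the force, the opening and the grip force at its end, in the units of the state.
- r.sense(): the state, without advancing time (a new reading comes with each control period).
- r.snapshot(name): name is "scene" or "top" or "wrist"; returns (picture, depth): 384x512x3 uint8, blue, green, red; 384x512 float32, mm along the optical axis (not along the pixel's ray), 0 where there is no reading.
- r.calibration(name): a dict with "vfov" (degrees; the focal length in pixels is half the picture's height over the tangent of half this angle, whatever the lens; pixels are square), "cx", "cy" (the principal point, pixels), "rvec" (rotation vector, rad) and "tvec" (3), from world to camera coordinates, as OpenCV has them; the wrist camera has in their place "tool_from_camera" (4x4, takes a point from camera to tool coordinates, whose origin is the TCP and whose axes are the flange's). Camera axes: x right, y down, z forward; pixel columns grow to the right and rows downward; lengths in mm; the calibration is good to about 2 mm. The wrist camera is an equidistant fisheye: a pixel r from the principal point sees the ray r / f radians off the axis. A picture is of the moment at which its call begins: read the wrist's pose just before it. calibration takes no time and is no camera call.
- r.hand_in(): hands the job in; it is judged then, once.
The state is a dict: "time": time; "joint_pos": joint angles; "qd": joint speeds; "joint_efforts": joint torques, N m; "tool_pos": TCP position; "tcp_rot": TCP orientation; "ft_force": force on the tool from outside, world axes, zero at the start; "wrist_torque": the same for the moment, N m; "finger_gap": finger opening in mm; "grip_force": force on a finger pad.
Only numpy, scipy, OpenCV 4.12 (cv2) and the standard library are available. Lean on these libraries where they do the work, as an engineer would, in place of code of your own. Each camera call takes 0.05 s, during which the arm holds its last target. There are 200 camera calls.

## Working session

There is one attempt and no reset: what is moved stays moved. The work goes in short steps, Python scripts to look and compute and a shell command to move; the robot and the scene stay as the last step left them, time stands still between calls to the robot, and variables do not carry over. Pictures are saved under pics/ and viewed, at most 10 in all, crops included, and the job is handed in when it is done.

```bash
mkdir -p pics; cat > h.py <<'E'
import numpy as np, cv2
from bench import r
from scipy.spatial.transform import Rotation as Ro
def cam(n):
    c=r.calibration(n); f=192/np.tan(np.radians(c['vfov']/2)); return c,f
def world(n,d):
    "depth image -> HxWx3 world pts (fixed cams)"
    c,f=cam(n); v,u=np.mgrid[:384,:512]
    P=np.stack([(u-c['cx'])/f*d,(v-c['cy'])/f*d,d],-1)
    R=cv2.Rodrigues(np.array(c['rvec'],float))[0]; t=np.array(c['tvec'],float).ravel()
    return (P-t)@R
E
python3 - <<'E'
from h import *
print(r.sense())
for n in('scene','top','wrist'):
    im,d=r.snapshot(n); np.savez(f'{n}.npz',im=im,d=d); cv2.imwrite(f'pics/{n}0.png',im); print(n,r.calibration(n))
a=cv2.imread('pics/scene0.png');b=cv2.imread('pics/top0.png')
E
```

```text
{'time': 0.0, 'joint_pos': array([ 6.73000319e+01,  7.51590046e+00,  8.53285357e+01,  1.72460319e-03,
        8.72620213e+01, -4.89176277e+00]), 'qd': array([ 0.00152684, -0.01073902,  0.03337819, -0.05567442, -0.05291682,
       -0.03259074]), 'joint_efforts': array([-4.81081242e-04, -5.69407690e+01, -5.00549126e+01, -2.96457520e-04,
        1.45886501e-02, -3.14875763e-05]), 'tool_pos': array([183.24154582, 570.7572044 , 228.64330575]), 'tcp_rot': array([-1.79894077e+02, -1.07942215e-02,  1.62191701e+02]), 'ft_force': array([ 0.69489961,  0.76956318, -0.54008147]), 'wrist_torque': array([-0.0294328 , -0.0457946 ,  0.03201628]), 'grip_force': 0.0, 'finger_gap': 84.97069747207053}
scene {'vfov': 43.750837178256276, 'cx': 255.22457992661802, 'cy': 195.36254598905597, 'rvec': array([ 1.97122757,  1.17768334, -0.60420832]), 'tvec': array([-295.12335121, -241.93765121, 1967.84376186])}
top {'vfov': 57.24377365247561, 'cx': 259.57763580474926, 'cy': 190.46040348855865, 'rvec': array([ 2.12122381, -2.1061322 ,  0.17856734]), 'tvec': array([   2.76905679,  592.14009099, 1001.41101961])}
wrist {'vfov': 65.70646984690485, 'cx': 254.6840360627178, 'cy': 198.01705573962877, 'tool_from_camera': array([[ 8.54371952e-04, -9.66407750e-01, -2.57012315e-01,
         6.48690455e+01],
       [ 9.99998210e-01,  3.91761587e-04,  1.85115249e-03,
         6.98768003e-01],
       [-1.68828056e-03, -2.57013437e-01,  9.66406355e-01,
        -1.45041365e+02],
       [ 0.00000000e+00,  0.00000000e+00,  0.00000000e+00,
         1.00000000e+00]])}
```

View pics/top0.png

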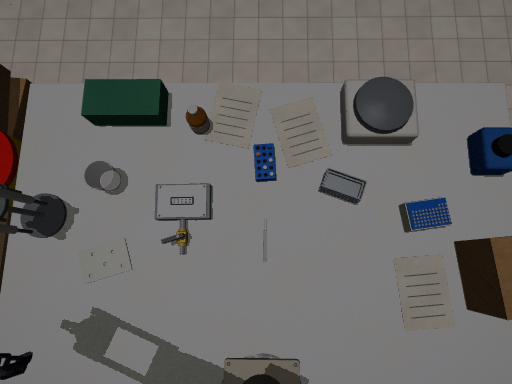

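View pics/scene0.png

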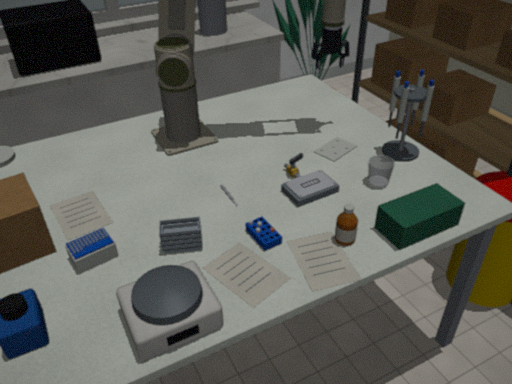

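The top view shows the pile at about px (342,185) and the plate at (183,201). The valve is at (183,238), with its lever pointing left, towards +y. The scene view agrees: pile at (181,235), plate at (310,187), cup at (380,170). Next I'll measure from the top depth.

```bash
python3 - <<'E'
from h import *
z=np.load('top.npz'); W=world('top',z['d']); g=z['im']
def box(name,u0,u1,v0,v1,lo,hi):
    m=np.zeros((384,512),bool); m[v0:v1,u0:u1]=1; m&=(W[...,2]>lo)&(W[...,2]<hi)
    p=W[m]; rect=cv2.minAreaRect(p[:,:2].astype(np.float32)); print(name,len(p),p.mean(0).round(1),'medz',np.median(p[:,2]).round(1),rect, p.min(0).round(),p.max(0).round())
box('bench',215,250,190,250,-20,20)
box('pile_all',310,375,160,210,60,100)
box('pile_rim',310,375,160,210,78,100)
box('plate',150,215,180,222,29,45)
box('valve lever',150,200,225,258,50,90)
box('cup',80,130,155,195,20,100)
print(W[185,335:350,2].round())
E
```

```text
bench 2092 [5.105e+02 9.350e+01 4.000e-01] medz 0.3 ((511.6053771972656, 94.404541015625), (185.74378967285156, 108.45732116699219), 0.7989895343780518) [419.  39.  -6.] [604. 150.   7.]
pile_all 519 [ 610.2 -243.3   74.8] medz 72.8 ((608.9144897460938, -239.21678161621094), (120.01678466796875, 61.25593948364258), 70.15068054199219) [ 561. -304.   60.] [ 657. -173.   92.]
pile_rim 201 [ 608.8 -242.2   84.9] medz 85.7 ((608.9124755859375, -239.22232055664062), (120.0050048828125, 61.25593948364258), 70.15068054199219) [ 561. -304.   78.] [ 657. -173.   92.]
plate 1802 [561.7 244.9  35.5] medz 35.8 ((559.4423217773438, 245.8504638671875), (116.42721557617188, 167.91250610351562), 1.5354198217391968) [501. 161.  29.] [620. 330.  43.]
valve lever 119 [447.7 256.7  72.9] medz 74.7 ((446.6039733886719, 258.58587646484375), (15.34984302520752, 65.99665069580078), 19.935548782348633) [433. 227.  55.] [463. 291.  80.]
cup 649 [636.5 493.9  58.6] medz 60.8 ((633.1412353515625, 487.92669677734375), (87.90925598144531, 88.44380950927734), 42.85114669799805) [590. 443.  20.] [678. 533.  89.]
[58. 56. 55. 60. 60. 54. 59. 56. 56. 58. 58. 60. 58. 55. 57.]
```

```bash
cat >> h.py <<'E'
def todo(x,y,z,yaw):
    "shift in tool axes (mm), after the turn, and turn about tool z (deg) to reach target from the measured pose"
    s=r.sense(); p=np.array([x,y,z])-s['tool_pos']; R=Ro.from_euler('xyz',[180,0,yaw],degrees=True)
    R0=Ro.from_euler('xyz',s['tcp_rot'],degrees=True)
    print('shift',(R.inv().apply(p)).round(1),'turn',((R0.inv()*R).as_rotvec(degrees=True)).round(2),'| pos',s['tool_pos'].round(1),s['tcp_rot'].round(2),'t',round(s['time'],2),'F',s['ft_force'].round(1),'gap',round(s['finger_gap'],1),'grip',round(s['grip_force'],1))
E
A='[0,0,0,0,0,7.08,0.085]'
python3 -m handwheel '[[0,0,0,0,0,7.08,0.085],[0,0,0,0,0,7.08,0.085],[0,0,0,0,0,7.08,0.085],[0,0,0,0,0,7.08,0.085],[0,0,0,0,0,7.08,0.085],[0,0,0,0,0,7.08,0.085],[0,0,0,0,0,7.08,0.085]]'
python3 -m handwheel '[[0,0,0,0,0,7.08,0.085],[0,0,0,0,0,7.08,0.085],[0,0,0,0,0,7.08,0.085],[0,0,0,0,0,7.08,0.085],[0,0,0,0,0,7.08,0.085],[0,0,0,0,0,7.08,0.085]]'
python3 -m handwheel '[[-0.018,0.0276,0,0,0,0,0.085],[-0.018,0.0276,0,0,0,0,0.085],[-0.018,0.0276,0,0,0,0,0.085],[-0.018,0.0276,0,0,0,0,0.085],[-0.018,0.0276,0,0,0,0,0.085],[-0.018,0.0276,0,0,0,0,0.085],[-0.018,0.0276,0,0,0,0,0.085],[-0.018,0.0276,0,0,0,0,0.085]]'
python3 -m handwheel '[[-0.018,0.0276,0,0,0,0,0.085],[-0.018,0.0276,0,0,0,0,0.085],[-0.018,0.0276,0,0,0,0,0.085],[-0.018,0.0276,0,0,0,0,0.085],[-0.018,0.0276,0,0,0,0,0.085],[-0.018,0.0276,0,0,0,0,0.085],[-0.018,0.0276,0,0,0,0,0.085],[-0.018,0.0276,0,0,0,0,0.085]]'
python3 -m handwheel '[[0,0,0,0,0,0,0.085],[0,0,0,0,0,0,0.085],[0,0,0,0,0,0,0.085]]'
python3 - <<'E'
from h import *
print(r.tip_reach)
s=r.sense(); im,d=r.snapshot('wrist'); np.savez('w1.npz',im=im,d=d,p=s['tool_pos'],e=s['tcp_rot']); cv2.imwrite('pics/w1.png',im)
todo(609,-239,180,70.15)
E
```

```text
time: 0.73
tool_pos: [183.4, 571.0, 229.2]
tcp_rot: [-180.0, 0.0, 112.3]
ft_force: [0.1, 0.5, -0.6]
finger_gap: 84.7
grip_force: 0.0
time: 1.23
tool_pos: [183.4, 571.1, 229.2]
tcp_rot: [-180.0, 0.0, 69.8]
ft_force: [-0.9, -0.1, -0.2]
finger_gap: 84.9
grip_force: 0.0
time: 1.9
tool_pos: [342.8, 359.4, 229.5]
tcp_rot: [-180.0, 0.0, 70.2]
ft_force: [0.2, -0.0, 0.6]
finger_gap: 85.0
grip_force: 0.0
time: 2.57
tool_pos: [501.6, 148.9, 229.5]
tcp_rot: [-180.0, 0.0, 70.2]
ft_force: [0.2, 0.7, 0.0]
finger_gap: 85.0
grip_force: 0.0
time: 2.82
tool_pos: [500.7, 150.6, 229.3]
tcp_rot: [-179.9, 0.0, 70.1]
ft_force: [-0.5, 0.3, 0.8]
finger_gap: 85.4
grip_force: 0.0
19.0
shift [-330.   234.5   49.4] turn [-0.04 -0.    0.02] | pos [500.5 151.1 229.4] [-179.96   -0.     70.17] t 2.87 F [-0.6 -0.3  0.5] gap 84.5 grip 0.0
```

View pics/w1.png

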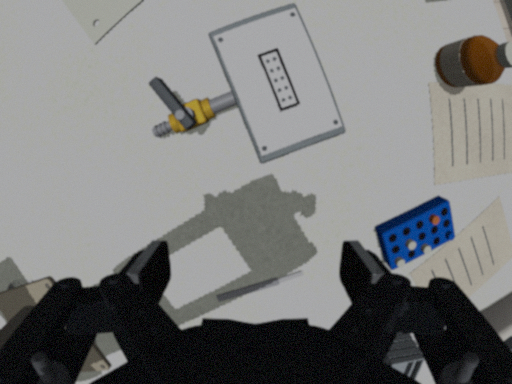

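The wrist view shows the seal at px (279,80), the plate corners at (209,33), (296,6), (344,131) and (261,159), the valve pivot near (186,117) and the lever tip near (155,82).

```bash
cat >> h.py <<'E'
def wpts(p,e,uv,zplane=None,d=None):
    "fisheye pixels -> world, onto plane z=zplane or by depth along axis"
    c,f=cam('wrist'); uv=np.atleast_2d(uv).astype(float); q=uv-[c['cx'],c['cy']]; rr=np.hypot(*q.T)+1e-9; th=rr/f
    ray=np.c_[q/rr[:,None]*np.tan(th)[:,None],np.ones(len(q))]
    T=np.array(c['tool_from_camera']); R0=Ro.from_euler('xyz',e,degrees=True)
    o=R0.apply(T[:3,3])+p; v=R0.apply(ray@T[:3,:3].T)
    k=d if d is not None else (zplane-o[2])/v[:,2]
    return o+v*np.reshape(k,(-1,1))
E
python3 - <<'E'
from h import *
z=np.load('w1.npz'); im,d,p,e=z['im'],z['d'],z['p'],z['e']
v,u=np.mgrid[:384,:512]; uv=np.c_[u.ravel(),v.ravel()]
W=wpts(p,e,uv,d=d.ravel()).reshape(384,512,3)
def rect(n,m,zz=None):
    q=W[m] if zz is None else wpts(p,e,uv[m.ravel()],zz)
    print(n,m.sum(),'z',np.median(W[m][:,2]).round(1),np.ptp(W[m][:,2]).round(1),cv2.minAreaRect(q[:,:2].astype(np.float32)))
g=im.max(2); reg=lambda a,b,c,e2:(u>a)&(u<b)&(v>c)&(v<e2)
pl=reg(195,355,0,170)&(W[...,2]>27)&(W[...,2]<45)&(W[...,0]>500)
rect('plate depth',pl); rect('housing@30',pl,30)
rect('seal@36',reg(250,305,45,115)&(g<70)&pl,36)
lv=reg(140,205,70,135)&(W[...,2]>68)&(W[...,2]<85)
rect('lever depth',lv); rect('lever@75',lv,75)
br=reg(140,240,70,140)&(W[...,2]>15)&(im[...,2].astype(int)-im[...,0]>60)
print('brass',br.sum(),W[br].mean(0))
E
python3 -m handwheel '[[-0.0333,0.0195,0,0,0,0,0.085],[-0.0333,0.0195,0,0,0,0,0.085],[-0.0333,0.0195,0,0,0,0,0.085],[-0.0333,0.0195,0,0,0,0,0.085],[-0.0333,0.0195,0,0,0,0,0.085],[-0.0333,0.0195,0,0,0,0,0.085]]'
python3 -m handwheel '[[-0.0333,0.0195,0,0,0,0,0.085],[-0.0333,0.0195,0,0,0,0,0.085],[-0.0333,0.0195,0,0,0,0,0.085],[-0.0333,0.0195,0,0,0,0,0.085],[-0.0333,0.0195,0,0,0,0,0.085],[-0.0333,0.0195,0,0,0,0,0.085],[0,0,0,0,0,0,0.085],[0,0,0,0,0,0,0.085]]'
python3 - <<'E'
from h import *
s=r.sense(); im,d=r.snapshot('wrist'); p,e=s['tool_pos'],s['tcp_rot']; np.savez('w2.npz',im=im,d=d,p=p,e=e); cv2.imwrite('pics/w2.png',im)
v,u=np.mgrid[:384,:512]; uv=np.c_[u.ravel(),v.ravel()]
W=wpts(p,e,uv,d=d.ravel()).reshape(384,512,3)
m=(W[...,2]>80)&(W[...,2]<92)&(np.hypot(W[...,0]-609,W[...,1]+239)<90)&(d>0)
print(m.sum(),np.median(W[m][:,2]),cv2.minAreaRect(W[m][:,:2].astype(np.float32)))
q=wpts(p,e,uv[m.ravel()],86); print(cv2.minAreaRect(q[:,:2].astype(np.float32)))
todo(609,-239,180,70.15)
E
```

```text
plate depth 13156 z 36.7 12.8 ((559.9967041015625, 249.13812255859375), (119.6790542602539, 170.54234313964844), 1.2612067461013794)
housing@30 13156 z 36.7 12.8 ((559.7232055664062, 248.82778930664062), (118.98220825195312, 169.56698608398438), 1.4277127981185913)
seal@36 74 z 37.0 3.6 ((564.60498046875, 249.1851043701172), (22.20017433166504, 68.1955795288086), 1.9920361042022705)
lever depth 749 z 75.8 12.3 ((449.2334289550781, 262.0075378417969), (12.914070129394531, 66.1212158203125), 18.17298126220703)
lever@75 749 z 75.8 12.3 ((449.92010498046875, 261.83966064453125), (13.484949111938477, 66.54102325439453), 17.863506317138672)
brass 556 [460.57963621 245.26152801  37.44979764]
time: 3.37
tool_pos: [543.2, -77.3, 229.9]
tcp_rot: [180.0, -0.0, 70.3]
ft_force: [1.6, -0.1, -0.0]
finger_gap: 85.0
grip_force: 0.0
time: 4.03
tool_pos: [585.5, -305.3, 228.6]
tcp_rot: [-179.9, -0.0, 70.1]
ft_force: [0.3, 0.9, -1.0]
finger_gap: 85.2
grip_force: 0.0
1353 86.62584011400412 ((610.177734375, -236.6190185546875), (120.1899185180664, 60.69914627075195), 70.07757568359375)
((610.1089477539062, -236.54006958007812), (120.01038360595703, 60.69938278198242), 70.17284393310547)
shift [69.  -0.1 49. ] turn [-0.07 -0.04  0.02] | pos [ 585.7 -304.   229. ] [-1.7993e+02 -4.0000e-02  7.0170e+01] t 4.08 F [ 0.3  0.4 -0.1] gap 84.9 grip 0.0
```

View pics/w2.png

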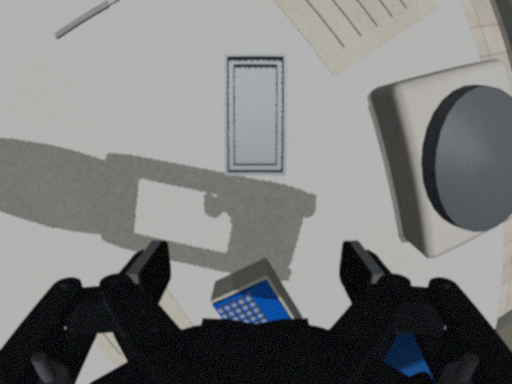

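The tray is at px (255,113), clear of its neighbours. The wrist and top measurements agree to within 3 mm. Now I'll move over it with the fingers at about 70 mm and measure the fingertip height.

```bash

python3 -m handwheel '[[0.024,0,0.015,0,0,0,0.070],[0.024,0,0.015,0,0,0,0.070],[0.024,0,0.0,0,0,0,0.070],[0,0,0,0,0,0,0.070],[0,0,0,0,0,0,0.070],[0,0,0,0,0,0,0.070]]' 30
python3 - <<'E'
from h import *
s=r.sense(); im,d=r.snapshot('wrist'); p,e=s['tool_pos'],s['tcp_rot']; cv2.imwrite('pics/w3.png',im)
v,u=np.mgrid[:384,:512]; uv=np.c_[u.ravel(),v.ravel()]
W=wpts(p,e,uv,d=d.ravel()).reshape(384,512,3)
T=Ro.from_euler('xyz',e,degrees=True).inv().apply((W-p).reshape(-1,3)).reshape(384,512,3)
for n,sg in(('L',-1),('R',1)):
    m=(d>0)&(abs(T[...,0])<25)&(T[...,1]*sg>20)&(T[...,1]*sg<60)&(T[...,2]<60)&(T[...,2]>-40)
    q=T[m]; print(n,len(q),'z pct',np.percentile(q[:,2],[50,90,98,100]).round(1),'y inner',np.percentile(abs(q[:,1]),[0,2,10]).round(1),'x',np.percentile(q[:,0],[2,98]).round(1))
todo(610.1,-236.6,120,70.15)
E
```

```text
time: 4.58
tool_pos: [610.3, -235.7, 200.6]
tcp_rot: [179.9, 0.0, 70.3]
ft_force: [0.3, -0.8, 0.1]
finger_gap: 70.4
grip_force: 0.0
L 1260 z pct [-27.9 -15.7 -11.6  -9.6] y inner [34.3 34.5 34.7] x [-9.2 12.2]
R 1274 z pct [-28.1 -15.9 -11.5  -9.2] y inner [34.5 34.7 34.9] x [-9.1 12.3]
shift [-0.  -0.1 80.7] turn [0.08 0.02 0.08] | pos [ 610.2 -236.6  200.7] [1.7992e+02 2.0000e-02 7.0230e+01] t 4.63 F [-0.1 -0.3 -0.5] gap 70.0 grip 0.0
```

View pics/w3.png

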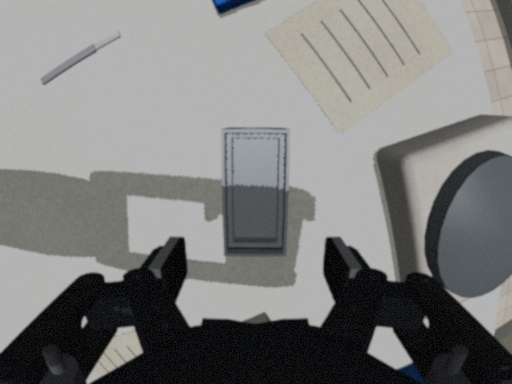

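The tray is at px (255,190), between the fingers, whose tips are at (185,237) and (330,237). In tool coordinates the tips appear at about z −10, where +19 minus the swing was expected. I'll check this with the scene camera.

```bash

python3 - <<'E'
from h import *
s=r.sense(); p=s['tool_pos']; im,d=r.snapshot('scene'); W=world('scene',d); cv2.imwrite('pics/s3.png',im)
m=(d>0)&(np.hypot(W[...,0]-p[0],W[...,1]-p[1])<75)&(W[...,2]>110)&(W[...,2]<400)
h,_=np.histogram(W[m][:,2],np.arange(110,300,5)); print(p,list(zip(np.arange(110,295,5),h)))
vv,uu=np.where(m); v0,u0=int(np.median(vv)),int(np.median(uu)); print(u0,v0)
c=im[v0-60:v0+90,u0-75:u0+75]; cv2.imwrite('pics/s3c.png',cv2.resize(c,None,fx=4,fy=4,interpolation=cv2.INTER_CUBIC))
z=np.load('top.npz')
E
```

```text
[ 610.19266823 -236.58943423  200.65121708] [(np.int64(110), np.int64(0)), (np.int64(115), np.int64(0)), (np.int64(120), np.int64(0)), (np.int64(125), np.int64(0)), (np.int64(130), np.int64(0)), (np.int64(135), np.int64(0)), (np.int64(140), np.int64(0)), (np.int64(145), np.int64(0)), (np.int64(150), np.int64(0)), (np.int64(155), np.int64(0)), (np.int64(160), np.int64(0)), (np.int64(165), np.int64(0)), (np.int64(170), np.int64(0)), (np.int64(175), np.int64(0)), (np.int64(180), np.int64(0)), (np.int64(185), np.int64(0)), (np.int64(190), np.int64(0)), (np.int64(195), np.int64(0)), (np.int64(200), np.int64(0)), (np.int64(205), np.int64(1)), (np.int64(210), np.int64(10)), (np.int64(215), np.int64(7)), (np.int64(220), np.int64(15)), (np.int64(225), np.int64(12)), (np.int64(230), np.int64(16)), (np.int64(235), np.int64(10)), (np.int64(240), np.int64(8)), (np.int64(245), np.int64(0)), (np.int64(250), np.int64(2)), (np.int64(255), np.int64(9)), (np.int64(260), np.int64(28)), (np.int64(265), np.int64(21)), (np.int64(270), np.int64(9)), (np.int64(275), np.int64(16)), (np.int64(280), np.int64(19)), (np.int64(285), np.int64(27)), (np.int64(290), np.int64(26))]
171 156
```

View pics/s3c.png

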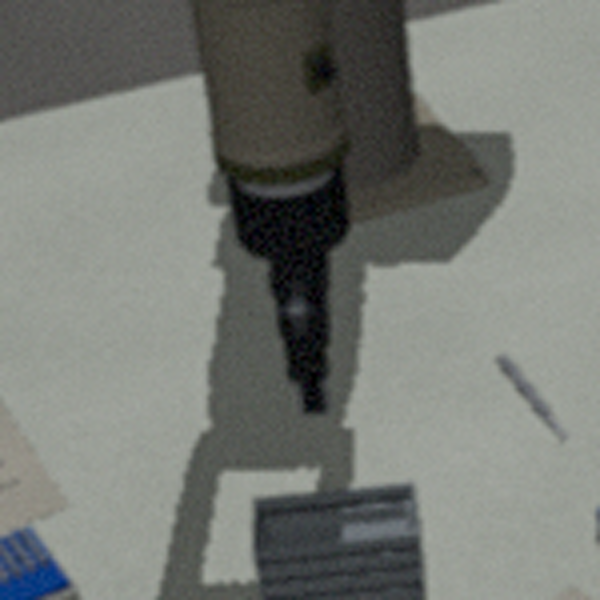

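The scene camera agrees: the tips are about 9 mm above the reported TCP height at a 70 mm opening. I'll go by this measurement and descend in stages.

```bash
cat >> h.py <<'E'
def tips():
    s=r.sense(); im,d=r.snapshot('wrist'); p,e=s['tool_pos'],s['tcp_rot']; np.savez('last.npz',im=im,d=d,p=p,e=e)
    v,u=np.mgrid[:384,:512]; W=wpts(p,e,np.c_[u.ravel(),v.ravel()],d=d.ravel()).reshape(384,512,3)
    T=Ro.from_euler('xyz',e,degrees=True).inv().apply((W-p).reshape(-1,3)).reshape(384,512,3)
    for sg in(-1,1):
        m=(d>0)&(im.max(2)<60)&(abs(T[...,0])<20)&(T[...,1]*sg>25)&(T[...,1]*sg<60)&(T[...,2]<30)&(T[...,2]>-40)
        q=T[m]; print('tip z',np.percentile(q[:,2],[50,98,99.5]).round(1),'inner y',np.percentile(abs(q[:,1]),2).round(1))
    return im,d,W,T
E
python3 -m handwheel '[[0,0,0.029,0,0,0,0.066],[0,0,0.029,0,0,0,0.066],[0,0,0.029,0,0,0,0.066],[0,0,0.028,0,0,0,0.066],[0,0,0,0,0,0,0.066],[0,0,0,0,0,0,0.066]]' 30
python3 - <<'E'
from h import *
im,d,W,T=tips(); cv2.imwrite('pics/w4.png',im)
m=(d>0)&(abs(W[...,2]-86)<4)&(np.hypot(W[...,0]-610,W[...,1]+237)<80)&(im.max(2)>60)
print('rim tool y',np.percentile(T[m][:,1],[1,99]),'x',np.percentile(T[m][:,0],[1,99]),np.median(W[m][:,2]))
todo(610.1,-236.6,64,70.15)
E
```

```text
time: 5.18
tool_pos: [608.3, -237.1, 83.2]
tcp_rot: [-179.8, -0.0, 70.1]
ft_force: [0.4, -0.5, 1.0]
finger_gap: 65.7
grip_force: 0.0
tip z [-25.1   8.9  10.6] inner y 26.6
tip z [-25.    8.9  10.7] inner y 27.0
rim tool y [-29.81106929  30.1071826 ] x [-43.02855066  60.75213237] 86.63807429529128
shift [ 1.1 -0.3 21.7] turn [ 0.01  0.   -0.04] | pos [ 610.  -237.8   85.7] [179.99   0.    70.11] t 5.23 F [0.4 0.1 0.7] gap 66.1 grip 0.0
```

View pics/w4.png

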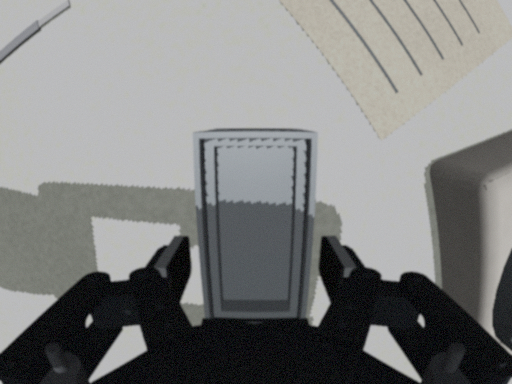

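Tray px u is 195–317 and the fingertips are at (188,237) and (322,237), on both sides and roughly at rim height. Descending 20 mm.

```bash

python3 -m handwheel '[[0,0,0.010,0,0,0,0.066],[0.0005,0,0.010,0,0,0,0.066],[0,0,0,0,0,0,0.066],[0,0,0,0,0,0,0.066]]' 30
python3 - <<'E'
from h import *
im,d,W,T=tips()
for sg in(-1,1):
    m=(d>0)&(im.max(2)<60)&(abs(T[...,0]-3)<14)&(T[...,1]*sg>31.5)&(T[...,1]*sg<45)&(T[...,2]<30)&(T[...,2]>-40)
    print('clean tip world z',np.sort(W[m][:,2])[[0,2,5,10,20,40]].round(1))
todo(610.1,-236.6,64,70.15)
cv2.imwrite('pics/w5.png',im[180:330,140:370])
E
```

```text
time: 5.57
tool_pos: [613.8, -239.2, 76.9]
tcp_rot: [179.4, 0.1, 70.2]
ft_force: [-23.1, 7.3, 59.1]
finger_gap: 66.2
grip_force: 29.4
tip z [-19.7  13.4  14.7] inner y 27.6
tip z [-28.4 -13.  -11.8] inner y 32.8
clean tip world z [71.1 71.4 71.9 72.2 72.9 74.3]
clean tip world z [87.4 89.  89.1 89.8 90.3 91.8]
shift [ 1.2 -4.4 12.9] turn [0.57 0.13 0.01] | pos [ 613.8 -239.2   76.9] [1.7943e+02 1.3000e-01 7.0160e+01] t 5.62 F [-22.4   7.6  58. ] gap 65.9 grip 29.3
```

Contact: the +y finger came down on something. Backing straight up to look.

```bash

python3 -m handwheel '[[0,0,-0.015,0,0,0,0.066],[0,0,-0.015,0,0,0,0.066],[0,0,-0.010,0,0,0,0.066],[0,0,0,0,0,0,0.066],[0,0,0,0,0,0,0.066]]' 30
python3 - <<'E'
from h import *
a=np.load('last.npz')['im']
im,d,W,T=tips()
m=(d>0)&(abs(W[...,2]-86)<4)&(np.hypot(W[...,0]-610,W[...,1]+237)<80)&(im.max(2)>60)
print('rim tool y',np.percentile(T[m][:,1],[1,99]),'x',np.percentile(T[m][:,0],[1,99]),np.median(W[m][:,2]),cv2.minAreaRect(W[m][:,:2].astype(np.float32)))
for sg in(-1,1):
    m=(d>0)&(im.max(2)<60)&(abs(T[...,0])<14)&(T[...,1]*sg>20)&(T[...,1]*sg<45)&(T[...,2]<0)&(T[...,2]>-40)
    print('tip',np.sort(T[m][:,2])[[-1,-5,-20]].round(1), np.percentile(abs(T[m][:,1]),1).round(1))
todo(610.1,-236.6,64,70.15)
cv2.imwrite('pics/w5.png',np.vstack([a[100:340,100:410],im[100:340,100:410]]))
E
```

```text
time: 6.03
tool_pos: [611.1, -237.1, 106.0]
tcp_rot: [179.8, 0.0, 70.2]
ft_force: [0.4, 0.3, -0.1]
finger_gap: 66.2
grip_force: 0.0
tip z [-26.7  28.8  29.8] inner y 29.4
tip z [-28.6 -13.3 -12.4] inner y 32.7
rim tool y [-32.63189887  27.30780319] x [-59.44286981  59.88713845] 86.60497992425599 ((608.5146484375, -236.66110229492188), (121.32035064697266, 60.76811218261719), 70.35134887695312)
tip [-11.2 -11.6 -12.9] 32.4
tip [-11.1 -12.4 -13.3] 32.7
shift [ 0.1 -0.2 40.6] turn [0.03 0.   0.01] | pos [ 610.2 -236.7  104.6] [179.97   0.    70.16] t 6.08 F [-0.5  0.  -0.7] gap 65.8 grip 0.0
```

View pics/w5.png

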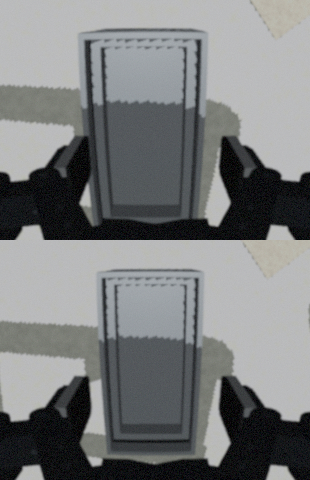

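After backing off, the tray is straight and still seated, but its rim is about 2.3 mm towards tool −y. The fingers are level and the arm is free. The arm wobbles by about 2 mm after moves, so this time I'll open fully, settle first and go down slowly.

```bash

python3 -m handwheel '[[0,-0.0023,0,0,0,0,0.0845],[0,0,0,0,0,0,0.0845],[0,0,0,0,0,0,0.0845],[0,0,0,0,0,0,0.0845]]' 30
python3 -m handwheel '[[0,0,0.005,0,0,0,0.0845],[0,0,0.005,0,0,0,0.0845],[0,0,0.005,0,0,0,0.0845],[0,0,0.005,0,0,0,0.0845]]'
python3 -m handwheel '[[0,0,0.005,0,0,0,0.0845],[0,0,0.005,0,0,0,0.0845],[0,0,0.005,0,0,0,0.0845],[0,0,0.0035,0,0,0,0.0845],[0,0,0,0,0,0,0.0845],[0,0,0,0,0,0,0.0845]]'
python3 - <<'E'
from h import *
im,d,W,T=tips()
m=(d>0)&(abs(W[...,2]-86)<4)&(np.hypot(W[...,0]-610,W[...,1]+237)<80)&(im.max(2)>60)
print('rim tool y',np.percentile(T[m][:,1],[1,99]),'x',np.percentile(T[m][:,0],[1,99]))
for sg in(-1,1):
    m=(d>0)&(im.max(2)<60)&(abs(T[...,0]-2)<14)&(T[...,1]*sg>38)&(T[...,1]*sg<48)&(T[...,2]<20)&(T[...,2]>-40)
    print('tip',np.sort(T[m][:,2])[[-1,-5,-20]].round(1), np.percentile(abs(T[m][:,1]),1).round(1))
todo(609,-236.6,64,70.15)
E
```

```text
time: 6.42
tool_pos: [607.5, -235.7, 103.8]
tcp_rot: [-179.9, -0.0, 70.2]
ft_force: [-0.3, 0.3, -0.8]
finger_gap: 84.6
grip_force: 0.0
time: 6.75
tool_pos: [607.7, -235.8, 83.7]
tcp_rot: [-180.0, -0.0, 70.2]
ft_force: [-0.9, 0.0, 0.8]
finger_gap: 84.4
grip_force: 0.0
time: 7.25
tool_pos: [607.8, -235.8, 65.9]
tcp_rot: [-180.0, -0.0, 70.2]
ft_force: [-0.1, 0.2, -0.0]
finger_gap: 84.1
grip_force: 0.0
tip z [-26.3  -7.1  -6. ] inner y 25.8
tip z [-25.9  -7.5  -6.2] inner y 27.7
rim tool y [-44.63335241  45.18394505] x [-32.34012074  59.90187574]
tip [-16.2 -16.8 -18. ] 41.6
tip [-15.5 -16.7 -18.1] 41.8
shift [-0.3  1.2  2.3] turn [0. 0. 0.] | pos [ 608.  -235.9   66.3] [180.     0.    70.15] t 7.3 F [ 0.8 -0.8  0.2] gap 84.7 grip 0.0
```

```bash

python3 -m handwheel '[[0,0,0.003,0,0,0,0.0845],[0,0,0,0,0,0,0.0845],[0,0,0,0,0,0,0.066],[0,0,0,0,0,0,0.062],[0,0,0,0,0,0,0.05],[0,0,0,0,0,0,0.05],[0,0,0,0,0,0,0.05],[0,0,0,0,0,0,0.05]]' 35
python3 -m handwheel '[[0,0,0,0,0,0,0.05],[0,0,0,0,0,0,0.05],[0,0,0,0,0,0,0.05]]' 35
python3 - <<'E'
from h import *
im,d,W,T=tips(); cv2.imwrite('pics/w6.png',im)
todo(609,-236.6,160,70.15)
s,ds=r.snapshot('scene'); cv2.imwrite('pics/s6.png',cv2.resize(s[130:270,110:250],None,fx=4,fy=4,interpolation=cv2.INTER_CUBIC))
E
```

```text
time: 7.97
tool_pos: [608.2, -236.1, 63.6]
tcp_rot: [180.0, 0.0, 70.2]
ft_force: [0.1, 0.1, 3.7]
finger_gap: 59.3
grip_force: 38.3
time: 8.22
tool_pos: [608.2, -236.0, 63.6]
tcp_rot: [180.0, 0.0, 70.2]
ft_force: [0.7, 0.1, 5.5]
finger_gap: 58.8
grip_force: 38.5
tip z [-26.1  -9.3  -8.4] inner y 26.7
tip z [-26.4  -9.9  -8.6] inner y 26.8
shift [ -0.3   0.9 -96.4] turn [0.04 0.   0.  ] | pos [ 608.2 -236.    63.6] [179.96   0.    70.15] t 8.27 F [ 0.6 -0.4  5.3] gap 59.3 grip 38.5
```

View pics/s6.png

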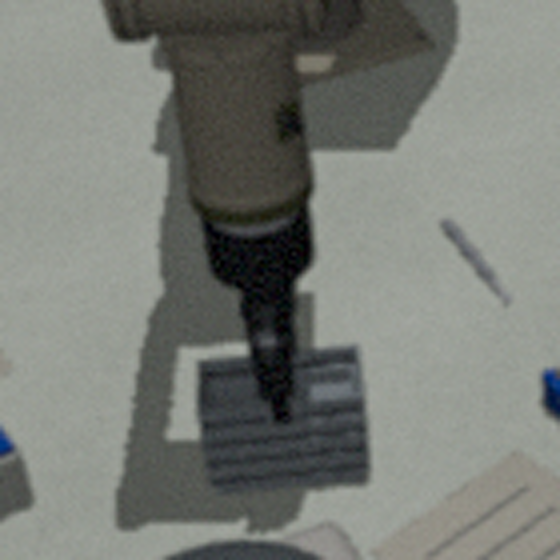

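Gripped at 59 mm, with the fingertips on the top tray (crop px 280,418), at about z 73. Now a slow lift.

```bash

python3 -m handwheel '[[0,0,-0.003,0,0,0,0.05],[0,0,-0.004,0,0,0,0.05],[0,0,-0.005,0,0,0,0.05],[0,0,-0.006,0,0,0,0.05],[0,0,-0.006,0,0,0,0.05],[0,0,-0.008,0,0,0,0.05],[0,0,-0.008,0,0,0,0.05],[0,0,0,0,0,0,0.05]]' 35
python3 -m handwheel '[[0,0,-0.015,0,0,0,0.05],[0,0,-0.015,0,0,0,0.05],[0,0,-0.015,0,0,0,0.05],[0,0,-0.015,0,0,0,0.05],[0,0,0,0,0,0,0.05],[0,0,0,0,0,0,0.05]]' 35
python3 - <<'E'
from h import *
im,d,W,T=tips(); cv2.imwrite('pics/w7.png',im); s=r.sense()
m=(d>0)&(abs(T[...,1])<40)&(abs(T[...,0]-25)<50)&(im.max(2)>60)&(W[...,2]>150)
print(m.sum(),'tray in hand: x',np.percentile(T[m][:,0],[1,99]),'y',np.percentile(T[m][:,1],[1,99]),'z',np.percentile(T[m][:,2],[1,25,50,75,99]).round(1))
todo(564.4,249,170,91.55)
s,ds=r.snapshot('scene'); Ws=world('scene',ds)
m=(np.hypot(Ws[...,0]-608,Ws[...,1]+237)<85)&(Ws[...,2]>20)&(Ws[...,2]<95); q=Ws[m]; print('pile top z',np.percentile(q[:,2],[50,95,99]).round(1))
cv2.imwrite('pics/s7.png',cv2.resize(s[90:270,110:250],None,fx=3,fy=3,interpolation=cv2.INTER_CUBIC))
E
```

```text
time: 8.98
tool_pos: [609.3, -236.5, 106.2]
tcp_rot: [179.8, 0.0, 70.2]
ft_force: [1.2, 0.2, 0.3]
finger_gap: 58.7
grip_force: 38.1
time: 9.48
tool_pos: [608.7, -236.3, 164.3]
tcp_rot: [179.9, 0.0, 70.2]
ft_force: [0.0, -0.6, -0.3]
finger_gap: 59.2
grip_force: 38.2
tip z [-26.6  -9.5  -8.4] inner y 26.6
tip z [-26.8 -10.   -8.7] inner y 26.8
20488 tray in hand: x [-23.83190947  59.79747585] y [-33.52398521  33.83870975] z [-90.2  -9.5   4.8   5.9   7.1]
shift [485.9 -30.4  -7.2] turn [ 1.00e-02  0.00e+00 -2.14e+01] | pos [ 607.9 -235.9  162.8] [179.99   0.    70.15] t 9.53 F [-0.2  0.6 -1.5] gap 59.0 grip 38.2
pile top z [49.2 67.1 69.4]
```

View pics/s7.png

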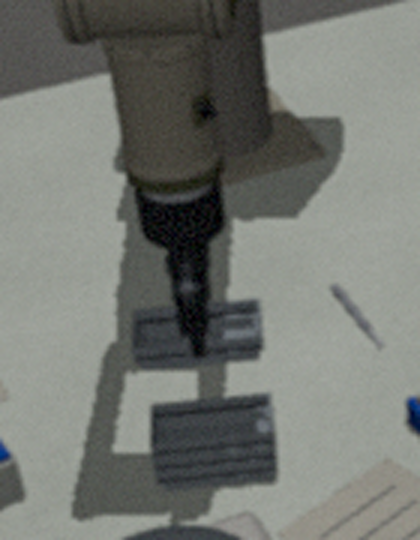

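View pics/w7.png

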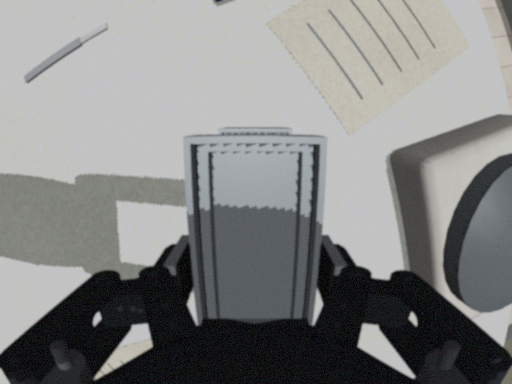

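Only the top tray came up. The pile below is at crop px (213,440) with its top at z 68, and the tray is level in the hand (px 255,230), its end at tool x +59.8, so it is centred. I'll carry it to the plate now, measuring by numbers only from here.

```bash

python3 -m handwheel '[[0,0,0,0,0,-4,0.05],[0,0,0,0,0,-6.7,0.05],[0,0,0,0,0,-6.7,0.05],[0,0,0,0,0,-4,0.05],[0.015,-0.002,0,0,0,0,0.05],[0.025,-0.002,0,0,0,0,0.05],[0.035,-0.002,0,0,0,0,0.05],[0.035,-0.002,0,0,0,0,0.05]]' 35
python3 -m handwheel '[[0.035,-0.002,0,0,0,0,0.05],[0.035,-0.002,0,0,0,0,0.05],[0.035,-0.002,0,0,0,0,0.05],[0.035,-0.002,0,0,0,0,0.05],[0.035,-0.002,0,0,0,0,0.05],[0.035,-0.002,0,0,0,0,0.05],[0.035,-0.002,0,0,0,0,0.05],[0.035,-0.002,0,0,0,0,0.05]]' 35
python3 -m handwheel '[[0.035,-0.002,0,0,0,0,0.05],[0.035,-0.002,0,0,0,0,0.05],[0.025,-0.002,0,0,0,0,0.05],[0,0,0,0,0,0,0.05],[0,0,0,0,0,0,0.05],[0,0,0,0,0,0,0.05]]' 35
python3 - <<'E'
from h import *
im,d,W,T=tips()
m=(d>0)&(W[...,2]>31)&(W[...,2]<42)&(np.hypot(W[...,0]-564,W[...,1]-249)<110)
q=W[m]; print('plate vis',m.sum(),np.percentile(q[:,:2],[1,99],axis=0).round(1))
m=(d>0)&(abs(T[...,2]+22)<4)&(abs(T[...,1])<36)&(T[...,0]>15)&(T[...,0]<70); print('rim',np.percentile(T[m][:,:2],[1,99],axis=0).round(1))
todo(564.4,249,46,91.55)
E
```

```text
time: 10.25
tool_pos: [595.7, -124.8, 161.5]
tcp_rot: [-179.9, -0.1, 91.3]
ft_force: [1.1, 1.0, -0.5]
finger_gap: 58.9
grip_force: 38.2
time: 10.92
tool_pos: [571.7, 155.5, 161.9]
tcp_rot: [-179.9, 0.0, 91.5]
ft_force: [1.1, 0.3, -0.9]
finger_gap: 59.0
grip_force: 38.2
time: 11.42
tool_pos: [564.0, 247.9, 162.1]
tcp_rot: [-179.9, 0.1, 91.5]
ft_force: [0.4, -0.1, -0.9]
finger_gap: 59.4
grip_force: 38.2
tip z [-26.7  -9.6  -8.6] inner y 26.3
tip z [-26.7 -10.1  -8.8] inner y 27.2
plate vis 3595 [[457.4 235. ]
 [612.4 331.9]]
rim [[ 15.8 -29.5]
 [ 59.9  30.4]]
shift [1.700e+00 1.000e-01 1.164e+02] turn [-0.07  0.05 -0.06] | pos [564.3 247.3 162.4] [-1.7993e+02  5.0000e-02  9.1490e+01] t 11.47 F [-0.6 -1.1 -0.1] gap 59.1 grip 38.2
```

```bash

python3 - <<'E'
from h import *
z=np.load('last.npz'); im,d,p,e=z['im'],z['d'],z['p'],z['e']
v,u=np.mgrid[:384,:512]; W=wpts(p,e,np.c_[u.ravel(),v.ravel()],d=d.ravel()).reshape(384,512,3)
R=Ro.from_euler('z',-1.55,degrees=True); Q=R.apply((W-[564.4,249,0]).reshape(-1,3)).reshape(W.shape)
for lo,hi,n in((25,31.8,'housing'),(34,39,'plate')):
    m=(d>0)&(W[...,2]>lo)&(W[...,2]<hi)&(abs(Q[...,0])<75)&(Q[...,1]>65)&(Q[...,1]<95); print(n,m.sum(),np.percentile(Q[m][:,:2],[0.5,2,98,99.5],axis=0).round(1).tolist())
for y0 in(40,55,70):
  m=(d>0)&(W[...,2]>22)&(W[...,2]<42)&(abs(Q[...,0])<75)&(abs(Q[...,1]-y0)<4); q=Q[m]; print(y0,np.percentile(q[:,0],[1,99]).round(1))
E
python3 -m handwheel '[[0.0017,0,0.015,0,0,0,0.05],[0,0,0.025,0,0,0,0.05],[0,0,0.025,0,0,0,0.05],[0,0,0.015,0,0,0,0.05],[0,0,0.006,0,0,0,0.05],[0,0,0,0,0,0,0.05],[0,0,0,0,0,0,0.05]]' 35
python3 - <<'E'
from h import *
todo(564.4,249,46,91.55)
E
```

```text
housing 1216 [[-54.2, 66.3], [-53.1, 68.5], [53.2, 85.2], [54.1, 85.2]]
plate 1180 [[-49.9, 65.1], [-48.2, 65.4], [48.1, 74.6], [49.8, 74.7]]
time: 12.05
tool_pos: [565.2, 249.1, 77.7]
tcp_rot: [180.0, 0.0, 91.5]
ft_force: [1.0, -0.1, 0.3]
finger_gap: 59.5
grip_force: 38.2
shift [-0.  -0.8 31.7] turn [ 0.01  0.   -0.08] | pos [565.2 249.1  77.7] [179.99   0.    91.47] t 12.05 F [ 1.  -0.1  0.3] gap 59.5 grip 38.2Traceback (most recent call last):
  File "<stdin>", line 8, in <module>
    return _quantile_unchecked(
        a, q, axis, out, overwrite_input, method, keepdims, weights)
    return _ureduce(a,
                    func=_quantile_ureduce_func,
    ...<5 lines>...
                    overwrite_input=overwrite_input,
                    method=method)
    r = func(a, **kwargs)
    result = _quantile(arr,
                       quantiles=q,
    ...<2 lines>...
                       out=out,
                       weights=wgt)
    slices_having_nans = np.isnan(arr[-1, ...])
                                  ~~~^^^^^^^^^
IndexError: index -1 is out of bounds for axis 0 with size 0
```

The plate centre is confirmed: the housing is symmetric at ±54 and its end is at +85.2. Going down gently until contact.

```bash

python3 -m handwheel '[[0,-0.0008,0.008,0,0,0,0.05],[0,0,0.008,0,0,0,0.05],[0,0,0.006,0,0,0,0.05],[0,0,0.004,0,0,0,0.05],[0,0,0.002,0,0,0,0.05],[0,0,0.001,0,0,0,0.05],[0,0,0,0,0,0,0.05],[0,0,0,0,0,0,0.05]]' 35
python3 -m handwheel '[[0,0,0.001,0,0,0,0.05],[0,0,0,0,0,0,0.05],[0,0,0.0008,0,0,0,0.05],[0,0,0,0,0,0,0.05]]' 35
python3 - <<'E'
from h import *
todo(564.4,249,46,91.55)
E
```

```text
time: 12.72
tool_pos: [564.1, 249.9, 48.4]
tcp_rot: [180.0, -0.0, 91.6]
ft_force: [-0.4, -0.6, 0.1]
finger_gap: 59.4
grip_force: 38.2
time: 13.05
tool_pos: [563.9, 249.8, 46.3]
tcp_rot: [-180.0, -0.0, 91.6]
ft_force: [0.5, -0.3, -0.9]
finger_gap: 59.2
grip_force: 38.2
shift [-0.8  0.4  0.3] turn [-0. -0.  0.] | pos [563.9 249.8  46.3] [-180.     -0.     91.55] t 13.05 F [ 0.5 -0.3 -0.9] gap 59.2 grip 38.2
```

```bash

python3 -m handwheel '[[-0.0006,0.0004,0.0005,0,0,0,0.05],[0,0,0,0,0,0,0.05],[0,0,0.0005,0,0,0,0.05],[0,0,0,0,0,0,0.05]]' 35
python3 -m handwheel '[[0,0,0.0005,0,0,0,0.05],[0,0,0,0,0,0,0.05]]' 35
python3 -m handwheel '[[0,0,0.0005,0,0,0,0.05],[0,0,0,0,0,0,0.05]]' 35
```

```text
time: 13.38
tool_pos: [564.5, 249.2, 45.6]
tcp_rot: [180.0, 0.0, 91.5]
ft_force: [-0.6, -0.6, 1.8]
finger_gap: 58.9
grip_force: 38.4
time: 13.55
tool_pos: [564.5, 249.1, 45.6]
tcp_rot: [180.0, 0.0, 91.5]
ft_force: [-2.3, -1.6, 5.8]
finger_gap: 59.3
grip_force: 38.8
time: 13.72
tool_pos: [564.5, 249.2, 45.6]
tcp_rot: [180.0, 0.0, 91.6]
ft_force: [-4.9, -1.6, 10.1]
finger_gap: 58.9
grip_force: 39.2
```

Seated at 45.6, as predicted. I'll release, rise and measure.

```bash

python3 -m handwheel '[[0,0,-0.001,0,0,0,0.06],[0,0,0,0,0,0,0.062],[0,0,0,0,0,0,0.07],[0,0,0,0,0,0,0.08],[0,0,0,0,0,0,0.0845],[0,0,0,0,0,0,0.0845],[0,0,0,0,0,0,0.0845],[0,0,0,0,0,0,0.0845]]' 35
python3 -m handwheel '[[0,0,-0.005,0,0,0,0.0845],[0,0,-0.01,0,0,0,0.0845],[0,0,-0.02,0,0,0,0.0845],[0,0,-0.03,0,0,0,0.0845],[0,0,-0.03,0,0,0,0.0845],[0,0,-0.03,0,0,0,0.0845],[-0.03,0,-0.03,0,0,0,0.0845],[-0.04,0,-0.01,0,0,0,0.0845]]' 35
python3 -m handwheel '[[-0.03,0,0,0,0,0,0.0845],[0,0,0,0,0,0,0.0845],[0,0,0,0,0,0,0.0845]]'
cat > m.py <<'E'
from h import *
im,d,W,T=tips()
Q=Ro.from_euler('z',-1.55,degrees=True).apply((W-[564.4,249,0]).reshape(-1,3)).reshape(W.shape)
def rect(n,m): print(n,m.sum(),cv2.minAreaRect(W[m][:,:2].astype(np.float32)) if m.sum()>5 else '', np.median(W[m][:,2]).round(1) if m.sum() else '')
ok=(d>0)
rect('tray rim',ok&(abs(W[...,2]-68)<4)&(abs(Q[...,0])<50)&(abs(Q[...,1])<75))
rect('housing+plate',ok&(W[...,2]>25)&(W[...,2]<40)&(abs(Q[...,0])<60)&(abs(Q[...,1])<95))
m=ok&(W[...,2]>68)&(W[...,2]<84)&(abs(Q[...,0]+110)<52)&(abs(Q[...,1])<60)
rect('lever',m)
if m.sum()>5:
    c,_s,a=cv2.minAreaRect(W[m][:,:2].astype(np.float32)); piv=np.array([564.4,249])-110*np.array([np.cos(.027),np.sin(.027)]); v=np.array(c)-piv
    print('pivot',piv,'lever dir from centre',np.degrees(np.arctan2(v[1],v[0])),np.hypot(*v))
todo(454.4,246,180,91.55)
E
python3 m.py
```

```text
time: 14.38
tool_pos: [564.3, 249.2, 45.3]
tcp_rot: [-180.0, 0.0, 91.6]
ft_force: [1.3, 0.1, 0.3]
finger_gap: 84.5
grip_force: 0.0
time: 15.05
tool_pos: [568.3, 182.1, 217.1]
tcp_rot: [179.5, -0.2, 91.8]
ft_force: [1.5, -0.7, 0.2]
finger_gap: 84.4
grip_force: 0.0
time: 15.3
tool_pos: [567.6, 148.3, 211.6]
tcp_rot: [179.9, -0.0, 91.4]
ft_force: [-0.2, 0.5, -0.3]
finger_gap: 84.5
grip_force: 0.0
tip z [-30.8 -18.4 -17.4] inner y 41.3
tip z [-30.6 -17.1 -15.8] inner y 42.3
tray rim 1273 ((564.7754516601562, 249.3486785888672), (60.73658752441406, 119.38545989990234), 1.4845877885818481) 68.7
housing+plate 9509 ((561.99755859375, 248.93768310546875), (115.09398651123047, 170.571044921875), 1.3914215564727783) 36.9
lever 814 ((449.4466247558594, 261.8858947753906), (12.735956192016602, 65.70072937011719), 18.47927474975586) 75.7
pivot [454.44009256 246.03036084] lever dir from centre 107.481056404164 16.623257113801845
shift [  99.6 -110.3   31. ] turn [ 0.07 -0.03 -0.09] | pos [567.3 149.4 211. ] [ 1.7993e+02 -3.0000e-02  9.1460e+01] t 15.35 F [-0.8  0.3  0.5] gap 84.4 grip 0.0
```

The tray sits at (564.8, 249.3) with a yaw of 1.5°, centred to within 0.5 mm, and its rim is at 68. For the lever, the pivot is at about (454.4, 245.5) and it points at about 108.2° in world axes. The target is 136.5°.

```bash

python3 -m handwheel '[[0,0,0,0,0,-5,0.06],[0,0,0,0,0,-6.7,0.05],[0,0,0,0,0,-5,0.04],[0,0,0,0,0,0,0.04]]' 30
python3 -m handwheel '[[0.021,-0.0129,0,0,0,0,0.04],[0.021,-0.0129,0,0,0,0,0.04],[0.021,-0.0129,0,0,0,0,0.04],[0.021,-0.0129,0,0,0,0,0.04],[0.021,-0.0129,0,0,0,0,0.04],[0.021,-0.0129,0,0,0,0,0.04],[0,0,0,0,0,0,0.04],[0,0,0,0,0,0,0.04]]'
cat > t.py <<'E'
from h import *
im,d,W,T=tips()
def rep(zc):
    m=(d>0)&(abs(W[...,2]-75)<6)&(abs(T[...,1])<25)&(abs(T[...,0])<60)
    if m.sum()>5: print('lever in tool',m.sum(),cv2.minAreaRect(T[m][:,:2].astype(np.float32)),'x',np.percentile(T[m][:,0],[1,99]).round(1),np.median(W[m][:,2]).round(1))
rep(75)
for sg in(-1,1):
    m=(d>0)&(im.max(2)<60)&(abs(T[...,0])<14)&(T[...,1]*sg>3)&(T[...,1]*sg<35)&(T[...,2]<25)&(T[...,2]>-40)
    if m.sum()>30: print('tip',np.sort(T[m][:,2])[[-1,-5,-20]].round(1), np.percentile(abs(T[m][:,1]),1).round(1))
todo(454.4,245.3,55,108.2)
E
python3 t.py
```

```text
time: 15.68
tool_pos: [566.7, 151.1, 209.8]
tcp_rot: [-180.0, -0.0, 108.6]
ft_force: [0.4, -0.2, 0.7]
finger_gap: 40.5
grip_force: 0.0
time: 16.35
tool_pos: [453.2, 246.7, 210.1]
tcp_rot: [180.0, -0.0, 108.3]
ft_force: [0.5, -0.1, -0.1]
finger_gap: 40.0
grip_force: 0.0
tip z [-24.3 -12.3 -11.4] inner y 25.4
tip z [-25.2 -11.8 -10. ] inner y 26.1
lever in tool 883 ((16.268539428710938, 0.915581226348877), (11.810721397399902, 66.37470245361328), 89.72990417480469) x [-16.   48.8] 75.7
tip [-6.4 -7.1 -8.6] 19.0
tip [-5.3 -7.4 -9.9] 20.3
shift [ -0.8   0.3 155. ] turn [0.02 0.01 0.05] | pos [453.9 246.  210. ] [1.7998e+02 1.0000e-02 1.0825e+02] t 16.4 F [ 0.   0.1 -0.7] gap 39.7 grip 0.0
```

The lever lies along the tool's x, with its pivot at tool (0, 0.9). Descending with the fingers straddling it, then gripping.

```bash

python3 -m handwheel '[[-0.0004,0.0009,0.025,0,0,0,0.04],[0,0,0.03,0,0,0,0.04],[0,0,0.03,0,0,0,0.04],[0,0,0.02,0,0,0,0.04],[0,0,0.01,0,0,0,0.04],[0,0,0,0,0,0,0.04],[0,0,0,0,0,0,0.04]]' 30
python3 -m handwheel '[[0,0,0.008,0,0,0,0.04],[0,0,0.008,0,0,0,0.04],[0,0,0.008,0,0,0,0.04],[0,0,0.008,0,0,0,0.04],[0,0,0.005,0,0,0,0.04],[0,0,0.003,0,0,0,0.04],[0,0,0,0,0,0,0.04],[0,0,0,0,0,0,0.04]]'
python3 t.py
python3 -m handwheel '[[0,0,0,0,0,0,0.025],[0,0,0,0,0,0,0.018],[0,0,0,0,0,0,0.014],[0,0,0,0,0,0,0.008],[0,0,0,0,0,0,0.008],[0,0,0,0,0,0,0.008],[0,0,0,0,0,0,0.008]]' 25
python3 t.py
```

```text
time: 16.98
tool_pos: [455.6, 244.8, 95.2]
tcp_rot: [-180.0, 0.0, 108.2]
ft_force: [0.9, -0.2, 0.7]
finger_gap: 39.9
grip_force: 0.0
time: 17.65
tool_pos: [455.0, 245.1, 54.7]
tcp_rot: [-180.0, 0.0, 108.3]
ft_force: [0.4, 0.1, -0.5]
finger_gap: 40.3
grip_force: 0.0
tip z [-23.8 -12.8 -12.2] inner y 25.8
tip z [-19.7  29.6  29.8] inner y 27.3
lever in tool 4140 ((17.35074806213379, -1.5372581481933594), (48.41273498535156, 66.30087280273438), 75.67753601074219) x [-12.9  50.7] 75.7
tip [-6.4 -7.5 -8.9] 3.3
tip [ 1.9 -5.7 -8.5] 3.1
shift [ 0.4 -0.8  0. ] turn [ 0.01 -0.    0.05] | pos [455.2 245.2  55. ] [179.99  -0.   108.25] t 17.7 F [ 0.5 -0.  -0.8] gap 40.1 grip 0.0
time: 18.28
tool_pos: [454.3, 244.9, 55.3]
tcp_rot: [-179.9, 0.0, 108.3]
ft_force: [-7.2, -2.2, 7.9]
finger_gap: 11.3
grip_force: 27.7Traceback (most recent call last):
  File "t.py", line 2, in <module>
    im,d,W,T=tips()
             ~~~~^^
  File "h.py", line 31, in tips
    q=T[m]; print('tip z',np.percentile(q[:,2],[50,98,99.5]).round(1),'inner y',np.percentile(abs(q[:,1]),2).round(1))
                          ~~~~~~~~~~~~~^^^^^^^^^^^^^^^^^^^^^
    return _quantile_unchecked(
        a, q, axis, out, overwrite_input, method, keepdims, weights)
    return _ureduce(a,
                    func=_quantile_ureduce_func,
    ...<5 lines>...
                    overwrite_input=overwrite_input,
                    method=method)
    r = func(a, **kwargs)
    result = _quantile(arr,
                       quantiles=q,
    ...<2 lines>...
                       out=out,
                       weights=wgt)
    slices_having_nans = np.isnan(arr[-1, ...])
                                  ~~~^^^^^^^^^
IndexError: index -1 is out of bounds for axis 0 with size 0
```

The lever is gripped at an 11.3 mm opening. Now turning +28.3° in world yaw, which is −28.3° about the tool's z.

```bash

python3 -m handwheel '[[0,0,0,0,0,-3,0.008],[0,0,0,0,0,-5,0.008],[0,0,0,0,0,-5,0.008],[0,0,0,0,0,-5,0.008],[0,0,0,0,0,-5,0.008],[0,0,0,0,0,-3.3,0.008],[0,0,0,0,0,-2,0.008],[0,0,0,0,0,0,0.008]]' 25
python3 -m handwheel '[[0,0,0,0,0,0,0.008],[0,0,0,0,0,0,0.008]]'
```

```text
time: 19.0
tool_pos: [454.4, 245.0, 55.3]
tcp_rot: [-179.9, -0.0, 136.7]
ft_force: [-6.4, -0.8, 6.4]
finger_gap: 11.6
grip_force: 27.7
time: 19.17
tool_pos: [454.4, 244.9, 55.3]
tcp_rot: [-179.9, -0.0, 136.6]
ft_force: [-5.4, -2.3, 6.9]
finger_gap: 11.5
grip_force: 27.7
```

```bash

python3 -m handwheel '[[0,0,0,0,0,0,0.014],[0,0,0,0,0,0,0.02],[0,0,0,0,0,0,0.03],[0,0,0,0,0,0,0.04],[0,0,0,0,0,0,0.04],[0,0,0,0,0,0,0.04]]' 25
python3 -m handwheel '[[0,0,-0.008,0,0,0,0.04],[0,0,-0.02,0,0,0,0.04],[0,0,-0.03,0,0,0,0.04],[0,0,-0.035,0,0,0,0.04],[0,0,-0.035,0,0,0,0.04],[0,-0.01,-0.025,0,0,0,0.04],[-0.02,-0.02,0,0,0,0,0.04],[-0.02,-0.02,0,0,0,0,0.04]]'
python3 -m handwheel '[[0,0,0,0,0,0,0.04],[0,0,0,0,0,0,0.04],[0,0,0,0,0,0,0.04]]'
sed -i 's/^im,d,W,T=tips()/im,d,W,T=tips()\nv,u=np.mgrid[:384,:512]/' m.py; python3 m.py
python3 - <<'E'
from h import *
im,d=r.snapshot('top'); W=world('top',d); im0=np.load('top.npz')
def rc(n,c,R,lo,hi,W=W):
    m=(np.hypot(W[...,0]-c[0],W[...,1]-c[1])<R)&(W[...,2]>lo)&(W[...,2]<hi); print(n,m.sum(),cv2.minAreaRect(W[m][:,:2].astype(np.float32)) if m.sum()>4 else '')
rc('pile now',(609,-238),75,60,80); W0=world('top',im0['d']); rc('pile before',(609,-238),75,78,95,W0)
rc('cup',(634,488),60,40,95); rc('cup before',(634,488),60,40,95,W0)
E
```

```text
time: 19.67
tool_pos: [455.1, 245.1, 54.9]
tcp_rot: [180.0, -0.0, 136.5]
ft_force: [0.3, 0.5, -0.3]
finger_gap: 40.4
grip_force: 0.0
time: 20.33
tool_pos: [450.9, 181.8, 211.4]
tcp_rot: [179.7, 0.2, 136.7]
ft_force: [0.2, -0.5, 0.2]
finger_gap: 40.4
grip_force: 0.0
time: 20.58
tool_pos: [449.8, 181.5, 208.3]
tcp_rot: [180.0, -0.0, 136.5]
ft_force: [0.7, 1.5, 0.1]
finger_gap: 39.9
grip_force: 0.0
tip z [-24.1 -12.3 -11.4] inner y 25.3
tip z [-24.2 -12.4 -11.6] inner y 26.6
tray rim 1198 ((564.765380859375, 249.61065673828125), (61.915218353271484, 120.29537963867188), 1.292064905166626) 68.4
housing+plate 5844 ((560.1913452148438, 249.4970703125), (172.94505310058594, 111.27188873291016), 89.34139251708984) 36.8
lever 920 ((441.9754638671875, 257.8110656738281), (12.876213073730469, 64.93185424804688), 46.737327575683594) 75.7
pivot [454.44009256 246.03036084] lever dir from centre 136.61579803537575 17.15085930485237
shift [64.1  6.4 28.1] turn [ 2.0e-02 -2.0e-02  4.5e+01] | pos [449.7 181.8 208.1] [ 1.7998e+02 -1.0000e-02  1.3655e+02] t 20.63 F [-0.   0.1  0.5] gap 39.9 grip 0.0
pile now 189 ((607.92431640625, -238.72259521484375), (119.87855529785156, 61.33278274536133), 70.13298797607422)
pile before 201 ((608.9124755859375, -239.22232055664062), (120.0050048828125, 61.25593948364258), 70.15068054199219)
cup 499 ((632.8154296875, 487.5961608886719), (87.6036376953125, 87.97544860839844), 47.923763275146484)
cup before 498 ((633.1412353515625, 487.92669677734375), (87.90925598144531, 88.44380950927734), 42.85114669799805)
```

```bash
python3 -c "
from bench import r
print(r.hand_in())"
```

```text
the job is handed in; nothing more can be done
None
```

The top tray is upright on the suction plate, within about 0.6 mm of its centre and lengthwise, and the valve lever reads about 45°. On the first grasp try a finger pressed on the tray rim at about 59 N and the rest of the pile now measures about 1 mm off; I also viewed 11 pictures against the limit of 10. The cup did not move (I didn't re-measure the block or tip box), and the job was handed in at about 21 s with no verdict returned.

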